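# Rock the cork stopper out of the handled jug

### The arm

A 7-joint arm with a two-finger parallel gripper is mounted at the origin on the work surface. World frame = base frame: x ahead of the robot, y to its left, z up, the work surface at z = 0. Lengths are in m, angles in degrees, forces in N, time in s.
With the tool pointing down it reaches from about 0.425 to 0.875 m from the base axis. Payload 4.7 kg.
Tool frame: the origin (TCP) lies at the very end of the fingers, on their centre line; the grasp point (between the pads) lies behind it (env.pinch_z is the z of the grasp point in the tool frame, in m); z points along the fingers, y is the direction in which the jaws open and shut (so a half turn about z gives the same grasp; the last joint's range is limited). The gripper opens to 87 mm and grips with 3 to 60 N. Pads are 19 mm wide; open, the fingers measure 117 mm over their backs; the gripper's body (75 mm by 190 mm) begins 51 mm behind the grasp point.
Start: joints at [65.266, 18.392, -4.016, 83.108, 1.295, 78.541, -3.26], TCP at [0.28, -0.587, 0.199] pointing down, gripper open.
Joint ranges: [-163.93, 163.93], [-17.29, 119.83], [-79.2, 71.16], [3.27, 140.29], [-89.18, 269.18], [5.43, 117.66], [-154.24, 154.24]. Speed limits (degrees/s): [147.25, 147.25, 180, 180, 180, 180, 180].

### API

Orientations are given as [roll, pitch, yaw] about the fixed x, y, z axes, in that order (R = Rz(yaw) Ry(pitch) Rx(roll)).
In Python, from cell import readout, read_camera, env gives the robot as it stands. The module is installed in compiled form; this text tells all that it offers.
- The arm moves only by the tool servo_tool, never from a script. Its argument "plan" is a list that holds one entry, the list of rows, each a list of 5 numbers: the finger opening in m, from 0 to 0.087, then the shift along the tool's x, y, z in m, then the turn about the tool's z in rad. In form: [[[jaw, x, y, z, yaw], ...]]. A call has 1 to 12 rows; each row is the pose to reach, as a shift and turn from the pose measured when the call began, along the tool's axes at that moment; what a row does not reach only later rows make up. A row lasts 1/12 s, in which the tool goes at most 41.7 mm and 7.16 degrees, less where a joint would pass 70% of its speed; a pose out of reach is approached as far as the arm can. A call with a gripper value outside its range is refused whole. The fingers move at their own pace and stop on an object; "force" is the grip in N (left out, the last holds). Time passes only in rows, so rows that repeat a pose let the fingers close. It gives the time, the measured TCP pose, the force and the opening at its end, in the units of the state.
- readout.get_obs(): the state, without advancing time (a new reading comes with each control period).
- read_camera(name): name is "side" or "top" or "wrist"; returns a dict with "image" (420x560x3 uint8, red, green, blue), "range_z" (420x560 float32, m along the optical axis (not along the pixel's ray), 0 where there is no reading), "mtx" (3x3 intrinsics, pixels), "camera_from_world" (4x4, takes a point from world to camera coordinates). Camera axes: x right, y up, looking along -z (the intrinsics and any distortion apply to the point x, -y, -z); pixel columns grow to the right and rows downward; lengths in m; the calibration is good to about 2 mm. A picture is of the moment at which its call begins.
- env.sign_off(): hands the job in, once; it reports no verdict.
The state is a dict: "time_s": time; "qpos": joint angles; "joint_velocities": joint speeds; "effort": joint torques, N m; "tool_pos": TCP position; "tool_rot": TCP orientation; "force": force on the tool from outside, world axes, zero at the start; "wrist_torque": the same for the moment, N m; "grip_width": finger opening in m.
Only numpy, scipy, OpenCV 4.12 (cv2) and the standard library are available. Lean on these libraries where they do the work, as an engineer would, in place of code of your own. Each camera call takes 0.05 s, during which the arm holds its last target. There are 200 camera calls.

### The job

Of the corked stoneware vessels, take the jug that has a handle and work its stopper loose: while it is still in the neck, rock it first towards the handle and then away from the handle, clearly each way (about 8 degrees), easing it upward as you go. Then lift it out and stand it upright in the middle of the white saucer.

Things in the scene. Friction and masses are not known exactly. Their poses are not given: they have to be found in the camera images.
- jug: Pale stoneware jug, fixed, the only corked vessel with a handle (two look-alikes have none). Origin: centre of its underside on the table, z up. Belly 104 mm across, rim 122 mm high. The handle loop points along +x and reaches 87 mm from the axis. Neck 60 mm wide; bore 47 mm wide, 30 mm deep, floor 92 mm up; four sprung lips 10 mm below the rim press on the stopper with 5 N each.
- stopper: Tapered cork with a round wooden knob, 76 mm tall, 50 g. Origin: centre of its flat lower end (31 mm across), z up its axis. Cork widens from 34 to 42 mm at 36 mm up. Knob, to grasp: 32 mm across, 42 to 76 mm up. Starts seated in the jug, origin 92 mm above the table on the jug's axis. The lips hold it with about 11 N against a straight pull and let go after about 20 mm of rise.
- stopper_top (a point): Centre of the top of the knob, 76 mm up the stopper's axis; 168 mm above the table at the start. The stopper can rock 10 degrees to each side about the axis point 18 mm above its lower end (110 mm above the table when seated). Rock it while that lower end has risen less than 20 mm.
- saucer: Loose white round saucer, 124 mm across, 16 mm high, with a flat middle 77 mm across whose upper face is 5 mm above the table; the only flat dish (the other is a deeper, narrower bowl). Origin: centre of its underside, z up.
Not all that is in view belongs to the job. There is more than one size of the stopper; the one meant has the size given above.

How it is judged:
By the outcome, as a careful person would: the job done as asked, in the order asked, and still so for the second after the job is handed in, with the robot touching nothing.
It also fails if it takes over 48 s, if anything falls off the work surface, if the arm or the gripper's body presses on something with over 40 N, if the wrist force passes 120 N, or if a joint passes its speed limit or range.

## Working session

There is one attempt and no reset: what is moved stays moved. The work goes in short steps, Python scripts to look and compute and a tool call to move; the robot and the scene stay as the last step left them, time stands still between calls to the robot, and variables do not carry over. Pictures are saved under pics/ and viewed, about 8 in all and at most 12, crops included, and the job is handed in when it is done.

Besides the shell and the picture viewer there is one more tool, called as a command line: name --argument value ..., lists and objects as JSON in quotes. servo_tool: Moves the arm, as the interface text tells. Its arguments: {"type":"object","properties":{"plan":{"type":"array"},"force":{"type":"number"}},"required":["plan"]}

```bash
mkdir -p pics; cat > h.py <<'E'
import numpy as np, cv2
from cell import readout, read_camera, env
def save(d,n,crop=None,s=1):
    im=d["image"][...,::-1]
    if crop: r0,r1,c0,c1=crop; im=im[r0:r1,c0:c1]
    cv2.imwrite(f"pics/{n}.png",cv2.resize(im,None,fx=s,fy=s,interpolation=cv2.INTER_CUBIC))
def cloud(d):
    z=d["range_z"]; K=d["mtx"]; v,u=np.mgrid[:z.shape[0],:z.shape[1]]
    P=np.stack([(u-K[0,2])/K[0,0]*z,-(v-K[1,2])/K[1,1]*z,-z,np.ones_like(z)],-1)
    W=P@np.linalg.inv(d["camera_from_world"]).T
    W=W[...,:3]; W[z==0]=np.nan
    return W
E
python3 - <<'E'
from h import *
a=read_camera("top");b=read_camera("side")
cv2.imwrite("pics/a.png",np.hstack([a["image"],b["image"]])[...,::-1][:,:, :]) if 0 else None
save(a,"top0",s=1.4);save(b,"side0",s=1.4)
np.savez("top0.npz",**a);np.savez("side0.npz",**b)
print(readout.get_obs(),env.pinch_z)
for d in(a,b):print(d["mtx"],d["camera_from_world"],d.keys())
E
```

```text
{'time_s': 0.1, 'qpos': array([65.26690891, 18.43274281, -4.01454785, 83.16678279,  1.29639644,
       78.54072521, -3.26036162]), 'joint_velocities': array([-0.07473602, -0.09601383, -0.01707036, -0.20056488,  0.01000586,
        0.00593888, -0.06102993]), 'effort': array([-5.11135604e-04, -4.92571521e+01, -4.05973373e-01, -3.13399422e+01,
       -6.41422276e-02,  3.95229785e-02,  5.65206028e-05]), 'tool_pos': array([ 0.27996118, -0.58603897,  0.19760414]), 'tool_rot': array([-1.79905052e+02,  7.10166617e-03,  2.55416499e+01]), 'force': array([-0.24576807,  0.11993388,  0.32142027]), 'wrist_torque': array([ 0.04933755,  0.00359618, -0.03723973]), 'grip_width': 0.08688451346543596} -0.0187
[[533.81241494   0.         276.14733157]
 [  0.         533.81241494 212.34969474]
 [  0.           0.           1.        ]] [[ 0.01477512 -0.99981168 -0.01258145  0.07454197]
 [ 0.99631022  0.01365713  0.08473155 -0.55570591]
 [-0.08454377 -0.01378695  0.99632438 -1.34949847]
 [ 0.          0.          0.          1.        ]] dict_keys(['image', 'range_z', 'mtx', 'camera_from_world'])
[[463.64129033   0.         273.7676572 ]
 [  0.         463.64129033 204.93445842]
 [  0.           0.           1.        ]] [[-0.98891216 -0.14826519 -0.00837673  0.53954633]
 [ 0.0810257  -0.58598469  0.80626099 -0.07245844]
 [-0.12444907  0.79664256  0.59150068 -0.92149163]
 [ 0.          0.          0.          1.        ]] dict_keys(['image', 'range_z', 'mtx', 'camera_from_world'])
```

View pics/top0.png

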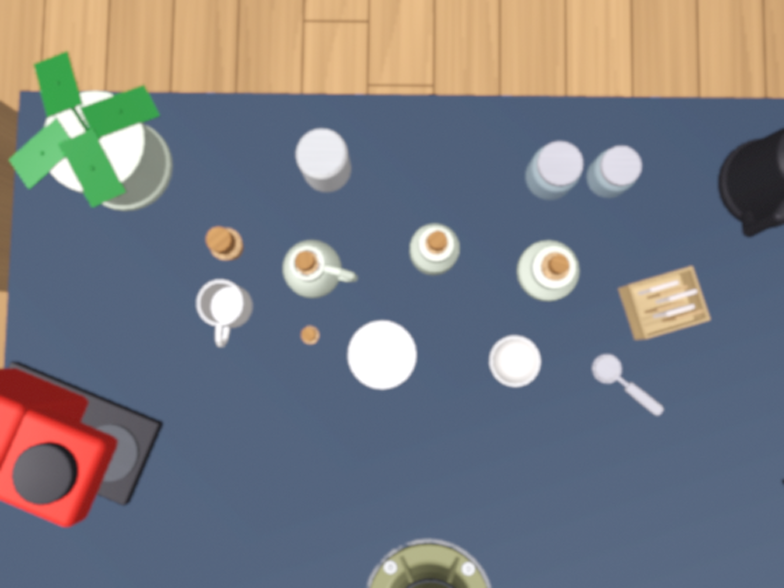

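View pics/side0.png

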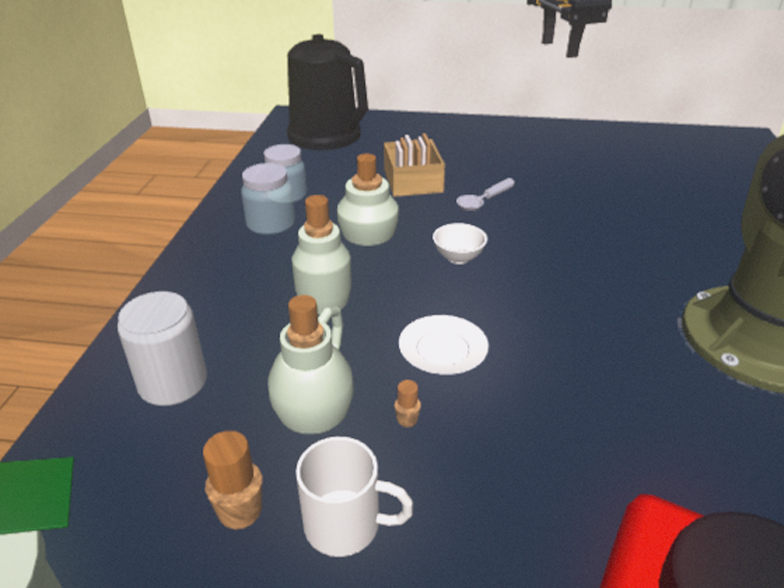

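The top view (picture pixels) shows these candidates:
- **Jug:** (312,268), with its handle loop pointing right to (350,275). Look-alikes without a handle are at (435,248) and (548,270).
- **Loose stoppers:** large at (222,241), small at (310,335). Neither is the one wanted.
- **Saucer:** the flat dish at (382,355). The bowl is at (515,361).

The side view agrees: the jug is at (310,375), with its handle at (335,325). I choose the jug at (312,268), and next measure it and check it in a crop.

```bash
python3 - <<'E'
from h import *
a=dict(np.load("top0.npz"));b=dict(np.load("side0.npz"))
save(b,"crop",(200,320,170,370),4)
for nm,d,roi in(("top",a,(160,225,190,262)),("side",b,(205,310,185,255))):
    W=cloud(d);r0,r1,c0,c1=roi
    P=W[r0:r1,c0:c1].reshape(-1,3);C=d["image"][r0:r1,c0:c1].reshape(-1,3).astype(int)
    ok=np.isfinite(P[:,0]);P=P[ok];C=C[ok]
    def fit(Q):
        (x,y),r=cv2.minEnclosingCircle(Q[:,:2].astype(np.float32)); return np.round([x,y,r,len(Q)],4)
    top=P[(P[:,2]>.158)&(P[:,2]<.18)];print(nm,"knob",fit(top),top[:,2].max())
    rim=P[(P[:,2]>.117)&(P[:,2]<.127)];print("rim",fit(rim))
    c=fit(top)[:2]
    green=P[(P[:,2]>.03)&(P[:,2]<.125)&(C[:,1]>C[:,0]-3)]
    rr=np.hypot(*(green[:,:2]-c).T);h=green[(rr>.06)&(rr<.1)]
    if len(h):
        m=h[:,:2].mean(0)-c;print("handle",len(h),np.degrees(np.arctan2(m[1],m[0])),np.hypot(*m),rr.max(), h[:,2].max())
W=cloud(a);r0,r1,c0,c1=220,285,240,305
P=W[r0:r1,c0:c1].reshape(-1,3);C=a["image"][r0:r1,c0:c1].reshape(-1,3)
Q=P[C.min(1)>170];Q=Q[np.isfinite(Q[:,0])];print("saucer",fit(Q),np.percentile(Q[:,2],[5,50,95]))
E
```

```text
top knob [6.042e-01 2.190e-01 1.630e-02 1.510e+02] 0.17280270349268645
rim [6.003e-01 2.028e-01 4.560e-02 2.380e+02]
handle 76 -105.13531284755794 0.07212874947113596 0.0869121537469464 0.11718591848270687
side knob [6.026e-01 2.206e-01 1.640e-02 2.890e+02] 0.17015239426857776
rim [5.994e-01 2.060e-01 4.520e-02 4.390e+02]
handle 194 -105.44854422021122 0.07231108462572883 0.22169509808431653 0.11907040633027699
saucer [4.507e-01 9.100e-02 6.440e-02 1.915e+03] [-0.00044937  0.00872538  0.01692985]
```

View pics/crop.png

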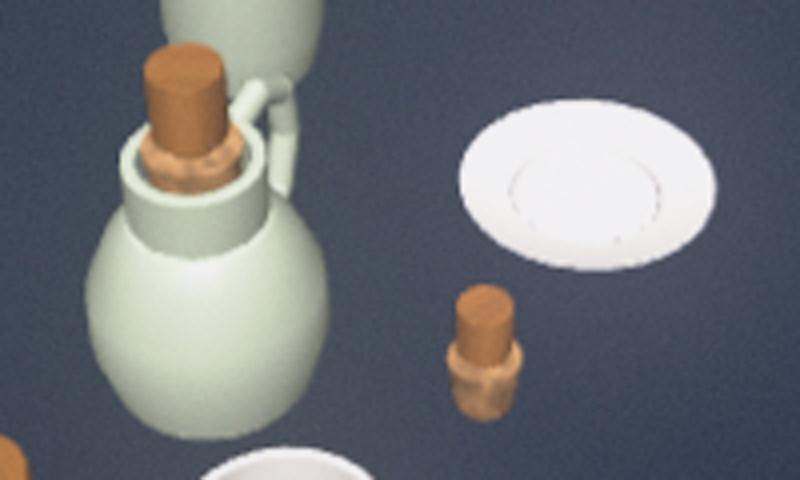

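The crop confirms a handle (loop top at crop px (280,90)), a cork of the expected width in the neck at (190,110), and the flat saucer at (588,185). The knob axis is about (0.603, 0.220), the handle points along −105.3°, and the saucer is about (0.451, 0.091). I'll move to a hover with tool x along the handle, so the jaws close across it and the knob can pivot between the pads.

servo_tool --plan '[[[0.087, 0, 0, -0.05, 0], [0.087, 0.03, -0.03, -0.06, -0.05], [0.087, 0.06, -0.055, -0.06, -0.1], [0.087, 0.09, -0.083, -0.06, -0.15], [0.087, 0.12, -0.11, -0.06, -0.2], [0.087, 0.15, -0.138, -0.06, -0.25], [0.087, 0.18, -0.166, -0.06, -0.3], [0.087, 0.21, -0.193, -0.06, -0.35], [0.087, 0.24, -0.221, -0.06, -0.4], [0.087, 0.27, -0.249, -0.06, -0.45], [0.087, 0.3, -0.276, -0.06, -0.5], [0.087, 0.33, -0.304, -0.06, -0.55]]]' --force 20

```text
time_s: 1.1
tool_pos: [0.4468, -0.1677, 0.2579]
tool_rot: [-179.9, -0.0, 57.2]
force: [0.7, -0.5, 0.5]
grip_width: 0.0868
```

servo_tool --plan '[[[0.087, 0.035, -0.007, 0, -0.04], [0.087, 0.07, -0.014, 0, -0.08], [0.087, 0.11, -0.021, 0, -0.12], [0.087, 0.15, -0.029, 0, -0.16], [0.087, 0.19, -0.037, 0, -0.2], [0.087, 0.23, -0.045, 0, -0.24], [0.087, 0.27, -0.052, 0, -0.28], [0.087, 0.31, -0.06, 0, -0.305], [0.087, 0.35, -0.068, 0, -0.305], [0.087, 0.385, -0.074, 0, -0.305], [0.087, 0.411, -0.079, 0, -0.305], [0.087, 0.411, -0.079, 0, -0.305]]]'

```text
time_s: 2.1
tool_pos: [0.6021, 0.2278, 0.2566]
tool_rot: [-179.7, -0.3, 75.1]
force: [-1.4, 0.5, 0.1]
grip_width: 0.0871
```

```bash
python3 - <<'E'
from h import *
d=read_camera("wrist");save(d,"w1",s=1.4);o=readout.get_obs();print(o["tool_pos"],o["tool_rot"],o["force"],o["qpos"])
W=cloud(d);C=d["image"].astype(int)
P=W.reshape(-1,3);C=C.reshape(-1,3)
m=(P[:,2]>.16)&(P[:,2]<.176)&(np.hypot(P[:,0]-.603,P[:,1]-.22)<.04);Q=P[m]
print(len(Q),cv2.minEnclosingCircle(Q[:,:2].astype(np.float32)) if len(Q) else 0, Q[:,2].max() if len(Q) else 0)
m=(P[:,2]>.117)&(P[:,2]<.128)&(np.hypot(P[:,0]-.603,P[:,1]-.22)<.04);Q=P[m]
print("rim",len(Q),cv2.minEnclosingCircle(Q[:,:2].astype(np.float32)) if len(Q) else 0)
E
```

```text
[0.60210757 0.22443671 0.25677427] [-1.79736210e+02 -1.22463003e-01  7.49908894e+01] [-0.47512189 -0.84997552  0.17733901] [ 10.5373396   21.91389093 -44.78943512  77.68576933  14.9944446
  86.59303934 -48.05120681]
1369 ((0.6050412654876709, 0.2195405513048172), 0.016049085184931755) 0.17174655316672827
rim 1299 ((0.6028826236724854, 0.21473108232021332), 0.03495115786790848)
```

View pics/w1.png

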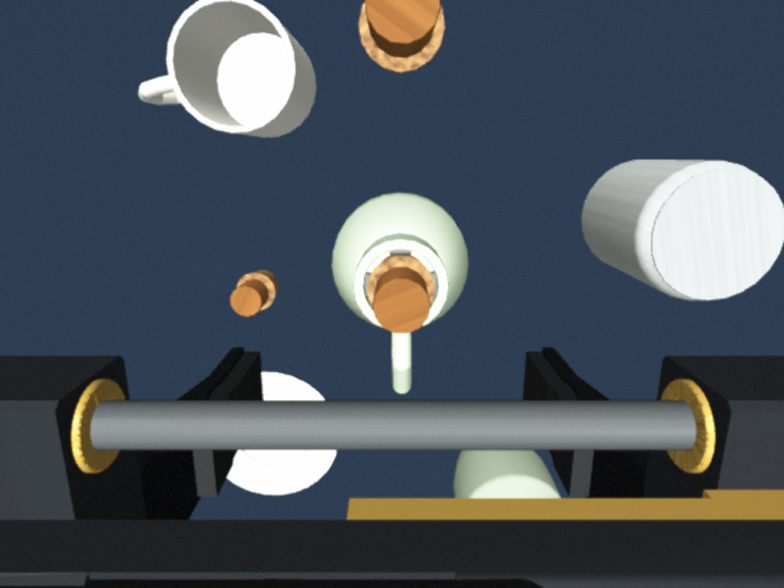

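The wrist view shows the knob at (400,305) with the handle running straight down the image at (402,370). So tool x lies along the handle, with the handle on the −x side. I'll centre on (0.604, 0.2195) and descend.

servo_tool --plan '[[[0.087, -0.004, 0.003, 0.01, 0], [0.087, -0.004, 0.003, 0.03, 0], [0.087, -0.004, 0.003, 0.05, 0], [0.087, -0.004, 0.003, 0.07, 0], [0.087, -0.004, 0.003, 0.09, 0], [0.087, -0.004, 0.003, 0.105, 0], [0.087, -0.004, 0.003, 0.115, 0], [0.087, -0.004, 0.003, 0.122, 0], [0.087, -0.004, 0.003, 0.122, 0], [0.087, -0.004, 0.003, 0.122, 0]]]'

```text
time_s: 2.98
tool_pos: [0.6037, 0.2195, 0.135]
tool_rot: [-179.8, -0.1, 74.9]
force: [0.0, -0.0, -0.2]
grip_width: 0.087
```

servo_tool --plan '[[[0.045, 0, 0, 0, 0], [0.036, 0, 0, 0, 0], [0.034, 0, 0, 0, 0], [0.025, 0, 0, 0, 0], [0.025, 0, 0, 0, 0], [0.025, 0, 0, 0, 0], [0.025, 0, 0, 0, 0], [0.025, 0, 0, 0, 0]]]' --force 25

```text
time_s: 3.65
tool_pos: [0.6037, 0.2195, 0.135]
tool_rot: [-179.8, -0.1, 74.9]
force: [-0.1, 0.8, 0.6]
grip_width: 0.0419
```

servo_tool --plan '[[[0.025, 0, 0, 0, 0], [0.025, 0, 0, 0, 0], [0.025, 0, 0, 0, 0], [0.025, 0, 0, 0, 0], [0.025, 0, 0, 0, 0], [0.025, 0, 0, 0, 0]]]'

```text
time_s: 4.15
tool_pos: [0.6039, 0.2195, 0.135]
tool_rot: [-179.8, -0.1, 74.9]
force: [0.6, -0.3, 0.4]
grip_width: 0.0312
```

Gripped (31 mm). Now rock towards the handle (tool −x).

servo_tool --plan '[[[0.025, -0.001, 0, -0.0005, 0], [0.025, -0.002, 0, -0.001, 0], [0.025, -0.003, 0, -0.0015, 0], [0.025, -0.004, 0, -0.002, 0], [0.025, -0.005, 0, -0.0025, 0], [0.025, -0.006, 0, -0.003, 0], [0.025, -0.0067, 0, -0.0035, 0], [0.025, -0.007, 0, -0.004, 0], [0.025, -0.007, 0, -0.004, 0], [0.025, -0.007, 0, -0.004, 0]]]'

```text
time_s: 4.98
tool_pos: [0.6019, 0.213, 0.1393]
tool_rot: [-179.8, -0.1, 75.0]
force: [0.2, 2.0, -3.6]
grip_width: 0.031
```

```bash
python3 - <<'E'
from h import *
d=read_camera("side");o=readout.get_obs();print(o["tool_pos"],o["tool_rot"],o["force"],o["grip_width"])
save(d,"s1",(170,310,160,300),4)
E
```

```text
[0.60187852 0.21298914 0.13924773] [-1.79760900e+02 -1.31971817e-01  7.49476439e+01] [ 0.22977035  2.43924913 -4.33719284] 0.030815442735149256
```

View pics/s1.png

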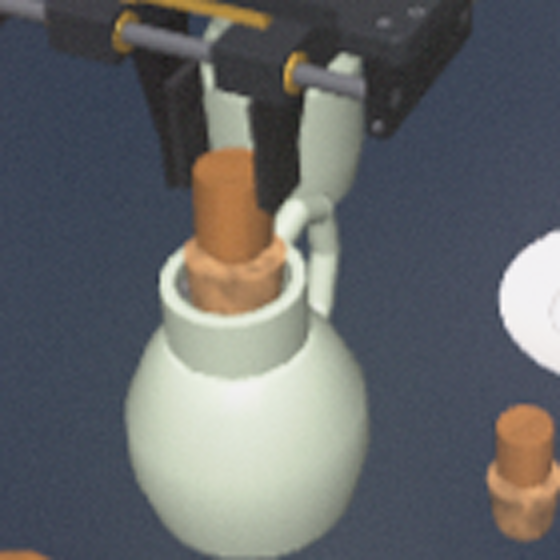

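The crop shows the stopper held, with its knob at (232,200), but the tilt is too slight to judge by eye. I'll fit a cylinder to the knob's depth points and compare it with the upright start.

```bash
cat > tilt.py <<'E'
from h import *
from scipy.optimize import least_squares
hd=np.array([np.cos(np.radians(-105.3)),np.sin(np.radians(-105.3))]);pd=np.array([-hd[1],hd[0]])
def tilt(d,lo=.140,hi=.163,c0=(.603,.22),zr=.11):
    P=cloud(d).reshape(-1,3);C=d["image"].reshape(-1,3).astype(int)
    m=(P[:,2]>lo)&(P[:,2]<hi)&(np.hypot(P[:,0]-c0[0],P[:,1]-c0[1])<.03)&(C[:,0]>C[:,2]+50)
    P=P[m]
    def res(p):
        a=np.r_[p[2]*hd+p[3]*pd,1];a/=np.linalg.norm(a)
        v=P-np.r_[p[:2],.15];return np.linalg.norm(np.cross(v,a),axis=1)-.016
    s=least_squares(res,[*c0,0,0],loss="soft_l1",f_scale=.001)
    return len(P),np.round(s.x[:2],4),"deg to handle, side:",np.round(np.degrees(np.arctan(s.x[2:])),1),"rms",np.sqrt(np.mean(s.fun**2))
E
python3 - <<'E'
from tilt import *
print(tilt(dict(np.load("side0.npz"))),tilt(read_camera("side"),.143,.167))
E
```

```text
(208, array([0.6035, 0.219 ]), 'deg to handle, side:', array([-0.7, -0.3]), 'rms', np.float64(0.0008280499459340074)) (217, array([0.6018, 0.2145]), 'deg to handle, side:', array([ 6.8, -1.1]), 'rms', np.float64(0.0007808499533506001))
```

The tilt is about 7.5° towards the handle. I'll go a little further.

servo_tool --plan '[[[0.025, -0.0008, 0, 0, 0], [0.025, -0.0015, 0, 0, 0], [0.025, -0.0015, 0, 0, 0], [0.025, -0.0015, 0, 0, 0]]]'

```text
time_s: 5.42
tool_pos: [0.6016, 0.2117, 0.1395]
tool_rot: [-179.8, -0.1, 75.0]
force: [1.2, 2.7, -3.4]
grip_width: 0.0305
```

```bash
python3 - <<'E'
from tilt import *
for i in range(2): print(tilt(read_camera("side"),.143,.167))
o=readout.get_obs();print(o["tool_pos"],o["force"],o["grip_width"])
E
```

```text
(224, array([0.6016, 0.2138]), 'deg to handle, side:', array([ 7.8, -1.2]), 'rms', np.float64(0.0009130237085090008))
(226, array([0.6016, 0.2138]), 'deg to handle, side:', array([ 9. , -1.1]), 'rms', np.float64(0.0008903892951887924))
[0.60155634 0.21174445 0.1394858 ] [ 1.22181835  2.70301823 -2.89497014] 0.030421809292360748
```

Now about 9° towards the handle. Next, rock the other way while easing up.

servo_tool --plan '[[[0.025, 0.0015, 0, -0.0003, 0], [0.025, 0.003, 0, -0.0007, 0], [0.025, 0.0045, 0, -0.001, 0], [0.025, 0.006, 0, -0.0014, 0], [0.025, 0.0075, 0, -0.0018, 0], [0.025, 0.009, 0, -0.0022, 0], [0.025, 0.0105, 0, -0.0026, 0], [0.025, 0.012, 0, -0.003, 0], [0.025, 0.0135, 0, -0.0035, 0], [0.025, 0.0148, 0, -0.004, 0], [0.025, 0.0158, 0, -0.004, 0], [0.025, 0.0158, 0, -0.004, 0]]]'

```text
time_s: 6.52
tool_pos: [0.6058, 0.2269, 0.1436]
tool_rot: [-179.8, -0.1, 75.0]
force: [-1.0, -2.5, 0.1]
grip_width: 0.0306
```

```bash
python3 - <<'E'
from tilt import *
for i in range(2): print(tilt(read_camera("side"),.147,.171))
o=readout.get_obs();print(o["tool_pos"],o["force"],o["grip_width"])
E
```

```text
(175, array([0.605 , 0.2239]), 'deg to handle, side:', array([-6.9, -1.8]), 'rms', np.float64(0.000816587043494929))
(173, array([0.6049, 0.224 ]), 'deg to handle, side:', array([-7.4, -0.2]), 'rms', np.float64(0.0008124140799976856))
[0.60585398 0.22685399 0.143674  ] [-1.19963875 -2.43031553 -1.58961996] 0.0305719114162929
```

servo_tool --plan '[[[0.025, 0.001, 0, 0, 0], [0.025, 0.002, 0, 0, 0], [0.025, 0.002, 0, 0, 0], [0.025, 0.002, 0, 0, 0]]]'

```text
time_s: 6.95
tool_pos: [0.6065, 0.2289, 0.1439]
tool_rot: [-179.8, -0.2, 75.0]
force: [-0.0, -2.0, 1.0]
grip_width: 0.0307
```

```bash
python3 - <<'E'
from tilt import *
for i in range(2): print(tilt(read_camera("side"),.147,.171))
o=readout.get_obs();print(o["tool_pos"],o["force"],o["grip_width"])
E
```

```text
(173, array([0.605 , 0.2253]), 'deg to handle, side:', array([-8.3, -0.5]), 'rms', np.float64(0.0007656251622798502))
(169, array([0.605 , 0.2251]), 'deg to handle, side:', array([-8.7,  0.4]), 'rms', np.float64(0.0007564143297388143))
[0.60649465 0.22889686 0.14391315] [-0.92658981 -2.63724247  1.20527363] 0.03076501742228694
```

About 8° away from the handle. One small extra nudge, then bring it back upright and lift it straight out.

servo_tool --plan '[[[0.025, 0.0008, 0, 0, 0], [0.025, 0.0008, 0, 0, 0], [0.025, 0.0008, 0, 0, 0], [0.025, -0.0015, 0, -0.0005, 0], [0.025, -0.003, 0, -0.001, 0], [0.025, -0.0045, 0, -0.0015, 0], [0.025, -0.006, 0, -0.002, 0], [0.025, -0.0075, 0, -0.0025, 0], [0.025, -0.0085, 0, -0.003, 0], [0.025, -0.009, 0, -0.003, 0], [0.025, -0.009, 0, -0.003, 0]]]'

```text
time_s: 7.97
tool_pos: [0.6041, 0.2205, 0.147]
tool_rot: [-179.8, -0.2, 75.0]
force: [0.5, 0.7, -2.1]
grip_width: 0.0311
```

```bash
python3 - <<'E'
from tilt import *
for i in range(2): print(tilt(read_camera("side"),.15,.174))
o=readout.get_obs();print(o["tool_pos"],o["force"],o["grip_width"])
E
```

```text
(203, array([0.6037, 0.2196]), 'deg to handle, side:', array([-0.3, -1.8]), 'rms', np.float64(0.0008566131752527944))
(202, array([0.6035, 0.2197]), 'deg to handle, side:', array([-0.6, -0.5]), 'rms', np.float64(0.000866040805668379))
[0.60412263 0.22051166 0.14696386] [-0.2495319   0.62770559 -3.31389545] 0.031030691673767753
```

Upright again (−0.5°, against −0.7° at the start). Lifting.

servo_tool --plan '[[[0.025, 0, 0, -0.002, 0], [0.025, 0, 0, -0.004, 0], [0.025, 0, 0, -0.007, 0], [0.025, 0, 0, -0.01, 0], [0.025, 0, 0, -0.015, 0], [0.025, 0, 0, -0.022, 0], [0.025, 0, 0, -0.03, 0], [0.025, 0, 0, -0.04, 0], [0.025, 0, 0, -0.052, 0], [0.025, 0, 0, -0.064, 0], [0.025, 0, 0, -0.07, 0], [0.025, 0, 0, -0.07, 0]]]' --force 30

```text
time_s: 9.07
tool_pos: [0.6053, 0.2209, 0.2195]
tool_rot: [-180.0, -0.3, 75.0]
force: [0.2, -0.2, -0.2]
grip_width: 0.0304
```

```bash
python3 - <<'E'
from tilt import *
d=read_camera("side");save(d,"s2",(100,310,160,370),2.5)
o=readout.get_obs();print(o["tool_pos"],o["tool_rot"],o["force"],o["grip_width"])
print(tilt(d,.21,.24))
P=cloud(d).reshape(-1,3);C=d["image"].reshape(-1,3).astype(int)
m=(P[:,2]>.13)&(P[:,2]<.27)&(np.hypot(P[:,0]-.603,P[:,1]-.22)<.03)&(C[:,0]>C[:,2]+50)
print("cork z",np.percentile(P[m][:,2],[0.5,2,98,99.5]))
# saucer from side view
P=cloud(d);m=(P[...,2]<.02)&(P[...,2]>-.004)&(d["image"].min(-1)>150)&(np.hypot(P[...,0]-.451,P[...,1]-.091)<.08)
Q=P[m];print(cv2.minEnclosingCircle(Q[:,:2].astype(np.float32)),len(Q))
E
```

```text
[0.60481992 0.22057676 0.21820817] [-179.90513526   -0.2453056    74.96018467] [-0.10251146  0.23565444 -1.51557216] 0.03029154291797791
(424, array([0.6022, 0.2183]), 'deg to handle, side:', array([-1.5,  1.4]), 'rms', np.float64(0.0025470937340874513))
cork z [0.17835319 0.18084928 0.25370747 0.25522785]
((0.4448097050189972, 0.0846298336982727), 0.06924556940793991) 2151
```

View pics/s2.png

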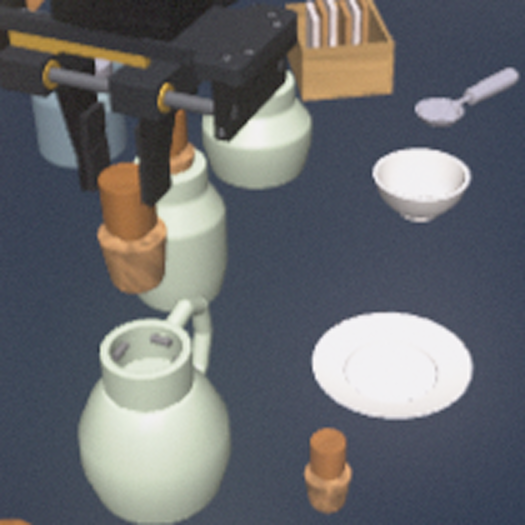

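The stopper is out at (130,230), held nearly upright above the open jug. I'll refine the saucer by fitting the rim ellipse in both first views and casting onto z = 16 mm.

```bash
python3 - <<'E'
from h import *
for f,(r0,r1,c0,c1) in(("top0.npz",(222,285,242,303)),("side0.npz",(218,275,278,356))):
    d=dict(np.load(f));m=np.zeros((420,560),np.uint8);m[r0:r1,c0:c1]=(d["image"][r0:r1,c0:c1].min(-1)>140)*255
    c=max(cv2.findContours(m,0,cv2.CHAIN_APPROX_NONE)[0],key=cv2.contourArea)[:,0].astype(float)
    K=d["mtx"];Ti=np.linalg.inv(d["camera_from_world"])
    ray=np.c_[(c[:,0]-K[0,2])/K[0,0],-(c[:,1]-K[1,2])/K[1,1],-np.ones(len(c))]@Ti[:3,:3].T
    o=Ti[:3,3];X=o+ray*((.016-o[2])/ray[:,2])[:,None]
    print(f,cv2.fitEllipse(X[:,:2].astype(np.float32)*1000))
E
```

```text
top0.npz ((450.4433288574219, 90.73902130126953), (126.67308807373047, 127.31217956542969), 167.67916870117188)
side0.npz ((448.68536376953125, 91.33242797851562), (121.85591125488281, 122.76333618164062), 148.07736206054688)
```

servo_tool --plan '[[[0.025, -0.01, -0.007, 0, 0], [0.025, -0.025, -0.018, 0, 0], [0.025, -0.043, -0.03, 0, 0], [0.025, -0.062, -0.044, 0, 0], [0.025, -0.082, -0.058, 0.01, 0], [0.025, -0.102, -0.072, 0.02, 0], [0.025, -0.122, -0.086, 0.03, 0], [0.025, -0.142, -0.1, 0.04, 0], [0.025, -0.156, -0.11, 0.05, 0], [0.025, -0.165, -0.116, 0.06, 0], [0.025, -0.165, -0.116, 0.07, 0], [0.025, -0.165, -0.116, 0.08, 0]]]'

```text
time_s: 10.12
tool_pos: [0.4498, 0.0913, 0.1369]
tool_rot: [-179.9, -0.2, 74.9]
force: [0.6, 0.3, -1.6]
grip_width: 0.0305
```

servo_tool --plan '[[[0.025, 0, 0, 0, 0], [0.025, 0, 0, 0, 0], [0.025, 0, 0, 0, 0]]]'

```text
time_s: 10.37
tool_pos: [0.4504, 0.0922, 0.1371]
tool_rot: [-179.9, -0.3, 75.0]
force: [-0.4, 0.3, -0.2]
grip_width: 0.0306
```

```bash
python3 - <<'E'
from tilt import *
d=read_camera("side");save(d,"s3",(130,290,250,410),3.5)
o=readout.get_obs();print(o["tool_pos"],o["tool_rot"],o["force"],o["grip_width"])
P=cloud(d).reshape(-1,3);C=d["image"].reshape(-1,3).astype(int)
m=(P[:,2]>.05)&(P[:,2]<.25)&(np.hypot(P[:,0]-o["tool_pos"][0],P[:,1]-o["tool_pos"][1])<.03)&(C[:,0]>C[:,2]+50)
zz=np.percentile(P[m][:,2],[0.5,2,98,99.5]);print("cork z",zz)
print(tilt(d,zz[3]-.03,zz[3]-.006,c0=o["tool_pos"][:2]))
E
```

```text
[0.45050325 0.09210707 0.13731421] [-179.95928074   -0.26994732   74.95649217] [ 0.13708016  1.66847801 -0.836318  ] 0.03066972705556358
cork z [0.0971347  0.09916531 0.17208853 0.18265059]
(247, array([0.4505, 0.0911]), 'deg to handle, side:', array([ 0.6, -6.1]), 'rms', np.float64(0.005111172624069303))
```

View pics/s3.png

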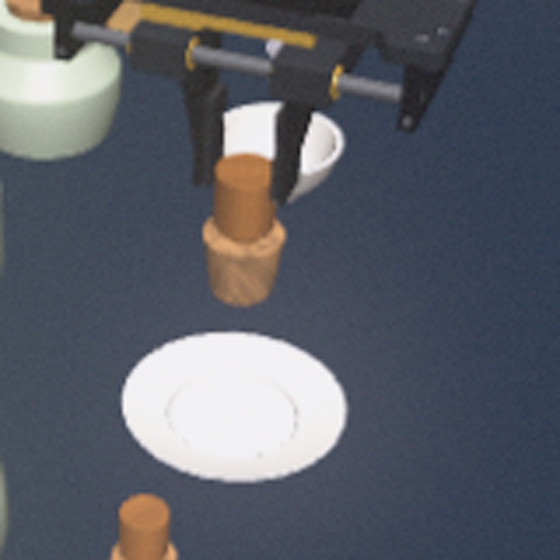

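The stopper (245,235) hangs upright over the saucer centre (233,410). Descend.

servo_tool --plan '[[[0.025, -0.001, -0.001, 0.01, 0], [0.025, -0.001, -0.001, 0.025, 0], [0.025, -0.001, -0.001, 0.04, 0], [0.025, -0.001, -0.001, 0.055, 0], [0.025, -0.001, -0.001, 0.067, 0], [0.025, -0.001, -0.001, 0.075, 0], [0.025, -0.001, -0.001, 0.08, 0], [0.025, -0.001, -0.001, 0.083, 0], [0.025, -0.001, -0.001, 0.085, 0], [0.025, -0.001, -0.001, 0.086, 0], [0.025, -0.001, -0.001, 0.086, 0], [0.025, -0.001, -0.001, 0.086, 0]]]'

```text
time_s: 11.42
tool_pos: [0.4498, 0.0919, 0.0518]
tool_rot: [180.0, -0.3, 75.0]
force: [-0.4, 0.3, -0.5]
grip_width: 0.0307
```

servo_tool --plan '[[[0.025, 0, 0, 0.001, 0], [0.025, 0, 0, 0.002, 0], [0.025, 0, 0, 0.003, 0], [0.025, 0, 0, 0.003, 0], [0.025, 0, 0, 0.003, 0]]]'

```text
time_s: 11.83
tool_pos: [0.4497, 0.0919, 0.0487]
tool_rot: [180.0, -0.3, 75.0]
force: [-0.6, -0.2, 0.1]
grip_width: 0.0304
```

servo_tool --plan '[[[0.025, 0, 0, 0.0005, 0], [0.025, 0, 0, 0.001, 0], [0.025, 0, 0, 0.0015, 0], [0.025, 0, 0, 0.002, 0], [0.025, 0, 0, 0.002, 0]]]'

```text
time_s: 12.25
tool_pos: [0.4504, 0.092, 0.0483]
tool_rot: [180.0, -0.3, 75.0]
force: [-3.7, -1.3, 11.9]
grip_width: 0.0306
```

Contact (12 N). Relax and open.

servo_tool --plan '[[[0.025, 0, 0, 0, 0], [0.025, 0, 0, 0, 0], [0.034, 0, 0, 0, 0], [0.038, 0, 0, 0, 0], [0.045, 0, 0, 0, 0], [0.055, 0, 0, 0, 0], [0.065, 0, 0, 0, 0], [0.075, 0, 0, 0, 0], [0.08, 0, 0, 0, 0], [0.08, 0, 0, 0, 0], [0.08, 0, 0, 0, 0], [0.08, 0, 0, 0, 0]]]'

```text
time_s: 13.25
tool_pos: [0.4503, 0.0919, 0.0482]
tool_rot: [180.0, -0.3, 75.0]
force: [-0.4, 0.2, 0.5]
grip_width: 0.0781
```

servo_tool --plan '[[[0.08, 0, 0, -0.005, 0], [0.08, 0, 0, -0.015, 0], [0.08, 0, 0, -0.03, 0], [0.08, 0, 0, -0.05, 0], [0.08, 0, 0, -0.07, 0], [0.08, 0, 0, -0.09, 0], [0.08, 0, 0, -0.11, 0], [0.08, 0, 0, -0.13, 0], [0.08, 0, 0, -0.14, 0], [0.08, 0, 0, -0.14, 0], [0.08, 0, 0, -0.14, 0]]]'

```text
time_s: 14.17
tool_pos: [0.4502, 0.0914, 0.1885]
tool_rot: [179.9, -0.2, 75.0]
force: [-0.7, 0.4, -1.1]
grip_width: 0.0798
```

```bash
python3 - <<'E'
from tilt import *
d=read_camera("side");save(d,"s4",(130,290,250,410),3.5)
o=readout.get_obs();print(o["tool_pos"],o["force"],o["grip_width"])
P=cloud(d).reshape(-1,3);C=d["image"].reshape(-1,3).astype(int)
m=(P[:,2]>.0)&(P[:,2]<.1)&(np.hypot(P[:,0]-.45,P[:,1]-.091)<.03)&(C[:,0]>C[:,2]+50)
print("cork z",np.percentile(P[m][:,2],[0.5,2,98,99.5]))
print(tilt(d,.052,.076,c0=(.45,.091)))
K=d["mtx"];c=np.zeros((420,560),np.uint8);I=d["image"]
c[218:275,278:356]=((I.min(-1)>140)|(I[...,0].astype(int)>I[...,2]+50))[218:275,278:356]*255
W=cloud(d);q=(I.min(-1)>140)&(W[...,2]<.02)&(np.hypot(W[...,0]-.45,W[...,1]-.091)<.08)
e=cv2.convexHull(np.argwhere(q)[:,::-1].astype(np.int32))[:,0].astype(float)
Ti=np.linalg.inv(d["camera_from_world"]);r=np.c_[(e[:,0]-K[0,2])/K[0,0],-(e[:,1]-K[1,2])/K[1,1],-np.ones(len(e))]@Ti[:3,:3].T
X=Ti[:3,3]+r*((.016-Ti[2,3])/r[:,2])[:,None];print("saucer",cv2.fitEllipse(X[:,:2].astype(np.float32)*1000))
E
```

```text
[0.44962383 0.09125658 0.18759564] [ 0.18296521  0.51728841 -1.51806468] 0.08009732145885157
cork z [0.00843878 0.01142448 0.08316121 0.08363862]
(149, array([0.4492, 0.0856]), 'deg to handle, side:', array([1.7, 0.2]), 'rms', np.float64(0.00095750613576029))
saucer ((448.7077941894531, 91.23978424072266), (123.35538482666016, 124.5284194946289), 165.38287353515625)
```

View pics/s4.png

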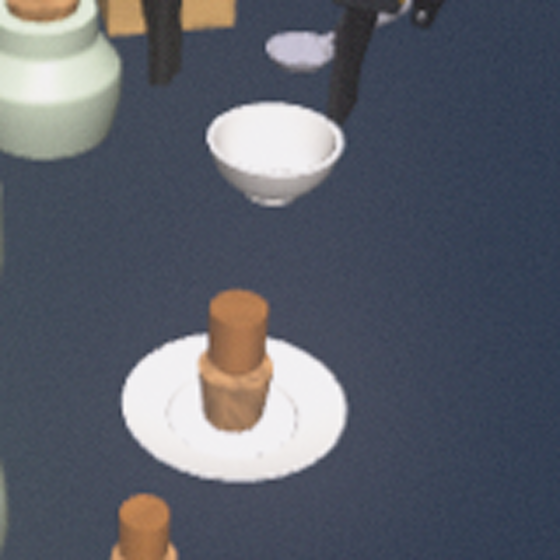

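The stopper stands upright on the saucer. Its base at (235,410) is on the centre of the flat circle (233,412), and the gripper is clear. Handing in.

```bash
python3 -c "
from cell import env
print(env.sign_off())"
```

```text
the job is handed in; nothing more can be done
None
```

The stopper from the handled jug was rocked loose, lifted out and stood upright on the white saucer. The job was handed in at about 14 s of the 48 s allowed.

- **Rocking:** I gripped the knob with the jaws across the handle. The knob's depth points showed about 8–9° towards the handle, then about 8° away from it. A final push of under 1 mm away from the handle was not measured. I eased it up about 9 mm over the two rocks, against the 20 mm limit.
- **Lifting:** It was back upright before the pull, within about 0.5° of its starting reading.
- **Placing:** It touched down on the saucer at about 12 N. The largest force reading after any move was that 12 N.
- **Last checks:** The saucer had not moved and the gripper was clear at about z = 0.19 m. The stopper's base looked centred in the side view.
- **Disagreements:** The final depth fit put the knob about 3 mm from the saucer's centre, with 1.7° of apparent tilt. That is close to the fit's own scatter of about 1°. Two tilt fits on the lifted stopper were unreliable because parts of the gripper were included, so I relied on the picture there.

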